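Sort the bench after a change of polishing head

TASK

The polishing head has been changed and its bits lie mixed on the bench: put each kind back where it belongs. Lay the two bars of compound flat in the wooden rack, one in each channel so that they do not foul each other, seat the steel arbor in its cradle with the thick head in the wide nest and the shank in the narrow one, and put both nuts in the steel dish. Leave the spanner where it lies.

Things in the scene. Friction and masses are not known exactly. Their poses are not given: they have to be found in the camera images.
- compound_green: green bar of polishing compound lying flat, 106 mm long, 38 mm wide, 30 mm high, about 0.16 kg. Origin: centre of its underside. Its long axis lies in its own xy plane, 98 degrees from its own x towards its own y. Grip it across the 38 mm width.
- compound_brown: brown bar of polishing compound lying flat, 86 mm long, 38 mm wide, 30 mm high, about 0.16 kg. Origin: centre of its underside. Its long axis lies in its own xy plane, 114 degrees from its own x towards its own y. Grip it across the 38 mm width.
- arbor_head (a point): steel arbor lying on its side (0.16 kg, 92 mm long: round head 33 mm thick, 23 mm long, then a round shank 18 mm thick): centre of its head, on the axis, 11 mm from the end face, about 16 mm above its support. The shank begins 12 mm from here towards arbor_tip. Balance point 23 mm from here; grip the shank about there, at 26 mm, where its axis is 13 mm above the support.
- arbor_tip (a point): point on the axis of the arbor, 2 mm short of the free end of its shank, 78 mm from arbor_head and about 8 mm above whatever the arbor lies on (the shank slopes down a little towards its end).
- nut_0: rusty hexagonal steel nut lying flat, 23 mm across the flats, 26 mm over the corners, 11 mm high. Origin: centre of its underside. Two of its flats face along its own x (the others at every 60 degrees).
- nut_1: a second nut of the same kind and size. Origin: centre of its underside. Two of its flats face along the direction 20 degrees from its own x towards its own y (the others at every 60 degrees).
- bar_rack: pale plywood rack, 144 (x) by 156 (y) by 20 mm; it stays put. Origin: centre of its underside, z up. Two channels along its x, each 124 mm long, 52 mm wide, centred at y = -42 and +42 mm; floor 6 mm above the origin, walls 14 mm above the floor. From x = -26 to +26 mm all walls are cut away to the floor, for the fingers. Either bar may go in either channel, either way round.
- arbor_cradle: dark wooden cradle, 138 (x) by 64 (y) by 22 mm; it stays put. Origin: centre of its underside, z up. Floor 6 mm above the origin, walls 16 mm above the floor. Wide nest for the head: x = -54 to -26 mm, 48 mm wide; narrow nest for the shank: x = 20 to 60 mm, 30 mm wide; between them open at both sides for the fingers. The arbor sits with its head's centre at x = -31, shank to +x.
- parts_dish: round shallow dish of sheet steel, 140 mm across the rim, 22 mm high; it stays put. Origin: centre of its underside. Its flat floor is 5 mm above the origin and about 110 mm across; the wall flares outwards. (Near the three targets stands the fixed polishing spindle, 140 mm high and 110 mm thick, at world x = 0.60, y = 0.26: carry things well above it or clear of it.)
- spanner: open-ended steel spanner, 190 mm long, 8 mm thick, lying near the front edge of the bench; a bystander to be left alone. Origin: centre of its underside.

How it is judged:
At the end, for the whole second after the job is handed in: Each bar flat on the floor (to 4 mm) of its own rack channel, centre within 12 mm across, 14 (longer) or 24 mm (shorter) along; arbor down in its cradle, head in the wide nest, tip in the narrow (12 mm across, 15 along, 6 high); both nuts within 58 mm of the dish centre, below its rim; all still ((((x of compound_green in the frame of bar_rack between -0.014 and 0.014 m and y of compound_green in the frame of bar_rack between 0.03 and 0.054 m and z of compound_green in the frame of bar_rack between 0.002 and 0.01 m) and (x of compound_brown in the frame of bar_rack between -0.024 and 0.024 m and y of compound_brown in the frame of bar_rack between -0.054 and -0.03 m and z of compound_brown in the frame of bar_rack between 0.002 and 0.01 m)) or ((x of compound_green in the frame of bar_rack between -0.014 and 0.014 m and y of compound_green in the frame of bar_rack between -0.054 and -0.03 m and z of compound_green in the frame of bar_rack between 0.002 and 0.01 m) and (x of compound_brown in the frame of bar_rack between -0.024 and 0.024 m and y of compound_brown in the frame of bar_rack between 0.03 and 0.054 m and z of compound_brown in the frame of bar_rack between 0.002 and 0.01 m))) and x of arbor_head in the frame of arbor_cradle between -0.046 and -0.016 m and y of arbor_head in the frame of arbor_cradle between -0.012 and 0.012 m and z of arbor_head in the frame of arbor_cradle between 0.016 and 0.029 m and x of arbor_tip in the frame of arbor_cradle between 0.03 and 0.064 m and y of arbor_tip in the frame of arbor_cradle between -0.012 and 0.012 m and z of arbor_tip in the frame of arbor_cradle between 0.009 and 0.022 m and horizontal distance between each of nut_0, nut_1 and parts_dish below 0.058 m and z of nut_0 in the frame of parts_dish between 0 and 0.022 m and z of nut_1 in the frame of parts_dish between 0 and 0.022 m and linear speed of each of compound_green, compound_brown, nut_0, nut_1 below 0.02 m/s); the robot touches nothing.
It fails at once if the spanner is pushed more than 30 mm from where it lay (distance of spanner from where it was at the start of the episode above 0.03 m).
It also fails if it takes over 125 s, if anything falls off the work surface, if the arm or the gripper's body presses on something with over 40 N, if the wrist force passes 120 N, or if a joint passes its speed limit or range.

ROBOT

A 6-joint arm with a two-finger parallel gripper is mounted at the origin on a cart in front of the work surface, level with it; the furniture and walls round the work are solid. World frame = base frame: x ahead of the robot, y to its left, z up, the work surface at z = 0. Lengths are in m, angles in rad, forces in N, time in s.
With the tool pointing down it reaches from about 0.325 to 0.9 m from the base axis. Payload 6.1 kg.
Tool frame: the origin (TCP) lies at the very end of the fingers, on their centre line; the grasp point (between the pads) lies 19 mm behind it; z points along the fingers, y is the line along which they close (so a half turn about z gives the same grasp; the last joint's range is limited). The gripper opens to 85 mm and grips with 20 to 120 N. Pads are 22 mm wide; open, the fingers measure 114 mm over their backs; the gripper's body (76 mm by 85 mm) begins 54 mm behind the grasp point. The pads swing forward as they close: fully open they stand 13 mm farther back than shut.
Start: joints at [-0.126, 0.22, 1.526, -0, 1.395, -0.126], TCP at [0.625, -0, 0.231] pointing down, gripper open.
Joint ranges: [-2.98, 2.98], [-0.91, 2.08], [0.09, 2.57], [-1.24, 4.39], [0.2, 2.65], [-2.68, 2.68]. Speed limits (rad/s): [2.57, 2.57, 3.01, 3.14, 3.14, 3.14].

INTERFACE

Orientations are given as a unit quaternion [x, y, z, w].
In Python, from cell import sensors, optics, ticket, look_for, place_of gives the robot as it stands. The module is installed in compiled form; this text tells all that it offers.
- The arm moves only by the tool jog_arm, never from a script. Its argument "moves" is a list that holds one entry, the list of rows, each a list of 7 numbers: the turn, a rotation vector about the tool's x, y, z each as a share of 30 degrees, from -1 to 1, then the shift along the tool's x, y, z each as a share of 0.5 m, from -1 to 1, then the closure, from 0 (fully open) to 1 (shut). A call has 1 to 10 rows; each row shifts and turns the commanded pose from where the row before left it, along the tool's axes as they then stand; what a row does not reach is not made up. A row lasts 1/8 s, in which the tool goes at most 62.5 mm and 10.7 degrees, less where a joint would pass 70% of its speed; a pose out of reach is approached as far as the arm can. A call with a number of a shift or a turn outside -1 to 1 is refused whole. A call with a gripper value outside its range is refused whole. The fingers move at their own pace and stop on an object; the grip force is fixed at half the most. Time passes only in rows, so rows that do not move let the fingers close. It gives the time, the measured TCP pose, the force, the opening and the grip force at its end, in the units of the state.
- sensors.state(): the state, without advancing time (a new reading comes with each control period).
- optics.grab_frame(name): name is "scene" or "side" or "wrist"; returns the picture (384x512x3 uint8, blue, green, red); there is no depth.
- optics.calibration(name): a dict with "camera_matrix" (3x3 intrinsics, pixels), "T" (4x4, takes a point from camera to world coordinates). Camera axes: x right, y down, z forward; pixel columns grow to the right and rows downward; lengths in m; the calibration is good to about 2 mm. The wrist camera is an equidistant fisheye: a pixel r from the principal point sees the ray r / f radians off the axis. A picture is of the moment at which its call begins: read the wrist's pose just before it. calibration takes no time and is no camera call; for the wrist camera it gives the pose at the moment of the call.
- ticket.hand_in(): hands the job in; it is judged then, once.
Trained networks look in the newest picture that a camera, given by its name, has taken for a name from the list of things; names that differ only in an ending like _2 or _b are one class to them, and where a whole thing is asked for, a point or a joint stands for the part that bears it (a point fixed in the world has none). Each returns a list of dicts, best first, with "confidence" (0 to 1); they miss things now and then, are a little off and sometimes report something else, mostly with a low value. They report only what shows in the picture. A call takes as long as a camera call.
- look_for(camera, query): "pixel" ([column, row] in pixels, amid what is visible of it).
- place_of(camera, query): "pixel" ([column, row] in pixels: a listed point, or the origin of a listed thing).
The state is a dict: "time": time; "joint_pos": joint angles; "joint_velocities": joint speeds; "joint_torque": joint torques, N m; "tcp_pos": TCP position; "ee_rot": TCP orientation; "ft_force": force on the tool from outside, world axes, zero at the start; "torque": the same for the moment, N m; "width": finger opening in m; "grip_force": force on a finger pad.
Only numpy, scipy, OpenCV 4.12 (cv2) and the standard library are available. Lean on these libraries where they do the work, as an engineer would, in place of code of your own. Each camera call takes 0.05 s, during which the arm holds its last target. There are 200 camera calls.

## Working session

There is one attempt and no reset: what is moved stays moved. The work goes in short steps, Python scripts to look and compute and a tool call to move; the robot and the scene stay as the last step left them, time stands still between calls to the robot, and variables do not carry over. Pictures are saved under pics/ and viewed, at most 14 in all, crops included, and the job is handed in when it is done.

Besides the shell and the picture viewer there is one more tool, called as name(argument=value, ...) on one line, values as JSON. jog_arm: Moves the arm, as the interface text tells. Shift numbers are shares of 0.5 m and turn numbers shares of 30 degrees, none past 1 either way. Its arguments: {"type":"object","properties":{"moves":{"type":"array","items":{"type":"array","items":{"type":"array","items":{"type":"number","minimum":-1,"maximum":1}}}}},"required":["moves"]}

```bash
mkdir -p pics
cat > h.py <<'E'
import numpy as np, cv2
from cell import sensors, optics, look_for, place_of
from scipy.spatial.transform import Rotation as R
def ray(cam,px):
    c=optics.calibration(cam);K=np.array(c["camera_matrix"]);T=np.array(c["T"])
    d=np.array([(px[0]-K[0,2])/K[0,0],(px[1]-K[1,2])/K[1,1],1.])
    if cam=="wrist":
        r=np.hypot(d[0],d[1]); d=np.array([np.sin(r)*d[0]/max(r,1e-9),np.sin(r)*d[1]/max(r,1e-9),np.cos(r)])
    return T[:3,3],T[:3,:3]@d
def onz(cam,px,z):
    o,d=ray(cam,px); return o+d*(z-o[2])/d[2]
def proj(cam,P):
    c=optics.calibration(cam);K=np.array(c["camera_matrix"]);T=np.array(c["T"])
    p=T[:3,:3].T@(np.array(P)-T[:3,3])
    if cam=="wrist":
        r=np.hypot(p[0],p[1]);th=np.arctan2(r,p[2]);q=p[:2]/max(r,1e-9)*th
    else: q=p[:2]/p[2]
    return K[:2,:2]@q+K[:2,2]
E
python3 - <<'E'
from h import *
for c in ["scene","side","wrist"]:
    im=optics.grab_frame(c); cv2.imwrite(f"pics/{c}0.png",im)
    k=optics.calibration(c); print(c,np.round(k["camera_matrix"],1).tolist(),np.round(k["T"],3).tolist())
    for n,z in [("compound_green",0),("compound_brown",0),("arbor_head",.016),("arbor_tip",.008),("nut_0",0),("bar_rack",0),("arbor_cradle",0),("parts_dish",0),("spanner",0)]:
        for d in place_of(c,n)[:3]:
            print(n,round(d["confidence"],2),np.round(d["pixel"],1),np.round(onz(c,d["pixel"],z)[:2],4))
s=sensors.state();print(s)
a=np.hstack([cv2.imread("pics/scene0.png"),cv2.imread("pics/side0.png")]);
E
```

```text
scene [[488.9, 0.0, 253.9], [0.0, 488.9, 187.7], [0.0, 0.0, 1.0]] [[0.861, -0.246, 0.445, -0.215], [-0.508, -0.375, 0.776, -1.214], [-0.024, -0.894, -0.448, 0.76], [0.0, 0.0, 0.0, 1.0]]
compound_green 0.82 [319.  265.8] [ 0.4518 -0.384 ]
compound_brown 0.81 [354.8 241.4] [ 0.6077 -0.3449]
arbor_head 0.49 [316.7 222.6] [ 0.5636 -0.2252]
arbor_tip 0.61 [329.3 213.8] [ 0.6365 -0.1931]
nut_0 0.61 [258.9 221.8] [ 0.436  -0.1052]
nut_0 0.41 [280.4 243.7] [ 0.4245 -0.2418]
bar_rack 0.84 [198.9 169.4] [0.4455 0.3501]
arbor_cradle 0.6 [197.7 171. ] [0.4356 0.3393]
parts_dish 0.82 [231.4 194. ] [0.4529 0.1038]
side [[417.2, 0.0, 256.5], [0.0, 417.2, 187.8], [0.0, 0.0, 1.0]] [[0.934, -0.214, 0.286, 0.148], [-0.357, -0.523, 0.774, -0.986], [-0.016, -0.825, -0.565, 0.742], [0.0, 0.0, 0.0, 1.0]]
compound_green 0.86 [289.9 286.9] [ 0.4497 -0.3803]
arbor_head 0.8 [301.  230.5] [ 0.5538 -0.224 ]
arbor_head 0.58 [228.2 178. ] [0.4518 0.0964]
arbor_tip 0.47 [319.3 216.3] [ 0.6331 -0.1793]
nut_0 0.61 [228.6 180.8] [0.4547 0.1039]
nut_0 0.53 [245.5 219.6] [ 0.438  -0.1053]
nut_0 0.44 [260.  249.5] [ 0.43
[... 713 characters left out ...]
.5, 'joint_pos': array([-1.26099536e-01,  2.20404201e-01,  1.52650831e+00,  8.56147983e-06,
        1.39470091e+00, -1.26125360e-01]), 'joint_velocities': array([ 0.0005831 ,  0.00094289,  0.00170702, -0.00025009,  0.0023618 ,
       -0.00023794]), 'joint_torque': array([-1.83112606e-04, -4.96837199e+01, -3.89720857e+01, -2.54931765e-04,
        1.00794678e-03,  4.97665474e-05]), 'tcp_pos': array([6.24988344e-01, 7.77345998e-07, 2.31292632e-01]), 'ee_rot': array([ 7.07098181e-01,  7.07115381e-01, -3.02730770e-06, -1.07866788e-05]), 'ft_force': array([0.76379815, 0.75440478, 0.3516377 ]), 'torque': array([ 0.02698654, -0.0044125 ,  0.02046023]), 'grip_force': 0.0, 'width': 0.0851530833077219}
```

View images.

View pics/scene0.png

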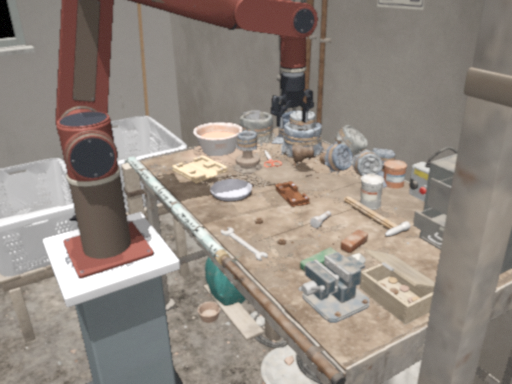

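View pics/wrist0.png

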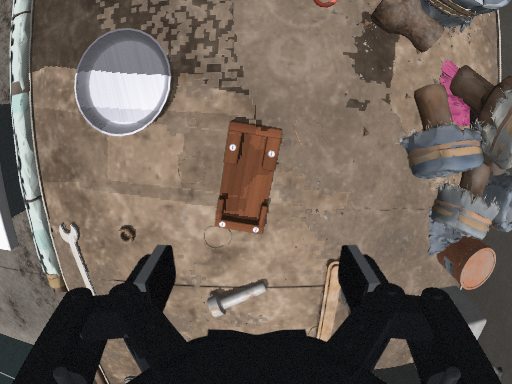

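View pics/side0.png

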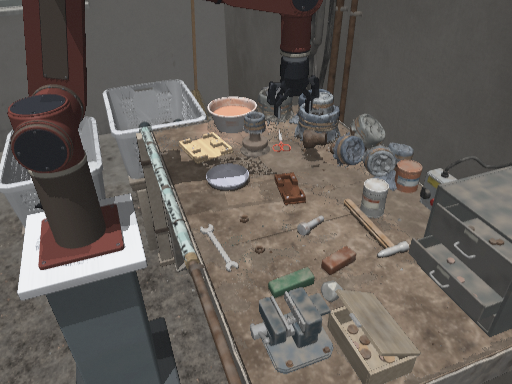

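jog_arm(moves=[[[0,0,0,-0.1,-0.05,-0.04,0],[0,0,0,-0.1,-0.05,-0.04,0],[0,0,0,-0.1,-0.05,-0.04,0],[0,0,0,-0.1,-0.05,-0.04,0],[0,0,0,0,0,0,0],[0,0,0,0,0,0,0]]])

```text
time: 2.25
tcp_pos: [0.525, -0.1998, 0.3111]
ee_rot: [0.707, 0.707, 0.0, -0.0]
ft_force: [0.7, 1.0, 1.1]
width: 0.0857
grip_force: 0.0
```

```bash
cat > scan.py <<'E'
from h import *
import sys
def scan(tag,names):
    s=sensors.state(); print("t",s["time"],np.round(s["tcp_pos"],4),np.round(R.from_quat(s["ee_rot"]).as_matrix(),3).tolist(),round(s["width"],4))
    im=optics.grab_frame("wrist"); cv2.imwrite(f"pics/{tag}.png",im)
    Z={"arbor_head":.016,"arbor_tip":.008}
    for n in names:
        for d in place_of("wrist",n)[:3]:
            print(n,round(d["confidence"],2),np.round(d["pixel"],1),np.round(onz("wrist",d["pixel"],Z.get(n,0))[:2],4))
if __name__=="__main__": scan(sys.argv[1],sys.argv[2].split(","))
E
python3 scan.py w1 compound_green,compound_brown,arbor_head,arbor_tip,nut_0,arbor_cradle,spanner
```

```text
t 2.25 [ 0.525  -0.1998  0.3111] [[0.001, 1.0, 0.0], [1.0, -0.001, 0.001], [0.001, 0.0, -1.0]] 0.0857
compound_green 0.68 [218.7 252.2] [ 0.4602 -0.3739]
compound_brown 0.96 [291.7 240.7] [ 0.5864 -0.3508]
compound_brown 0.54 [195.6  93. ] [ 0.4334 -0.1062]
arbor_head 0.83 [282.2 164.2] [ 0.5646 -0.2145]
arbor_tip 0.72 [326.2 142.7] [ 0.6327 -0.1817]
nut_0 0.64 [194.3 177. ] [ 0.4266 -0.239 ]
nut_0 0.62 [195.1  93.5] [ 0.4326 -0.1073]
spanner 0.97 [135.8 145.6] [ 0.3301 -0.1857]
```

View pics/w1.png

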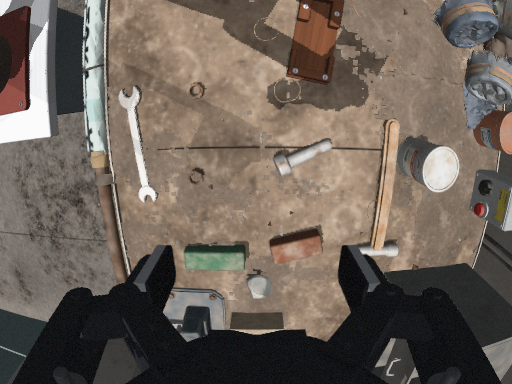

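```bash
cat > fit.py <<'E'
from h import *
from scipy.optimize import minimize
def hullmask(cam,L,W,H,p,z0=0):
    c,s=np.cos(p[2]),np.sin(p[2])
    pts=[proj(cam,[p[0]+c*a-s*b,p[1]+s*a+c*b,z]) for a in(-L/2,L/2) for b in(-W/2,W/2) for z in(z0,z0+H)]
    m=np.zeros((384*4,512*4),np.uint8)
    cv2.fillConvexPoly(m,cv2.convexHull((np.array(pts)*4+1.5).round().astype(np.int32)),255)
    return cv2.resize(m,(512,384),interpolation=cv2.INTER_AREA)/255.
def fit(mask,L,W,H,p0,cam="wrist",z0=0):
    f=lambda p:np.abs(hullmask(cam,L,W,H,p,z0)-mask).sum()
    best=None
    for a in (-.4,-.2,0,.2,.4):
        r=minimize(f,[p0[0],p0[1],p0[2]+a],method="Nelder-Mead",options=dict(initial_simplex=np.array([[p0[0],p0[1],p0[2]+a]]+[[p0[0]+.01*(i==0),p0[1]+.01*(i==1),p0[2]+a+.1*(i==2)] for i in range(3)]),xatol=1e-4,fatol=.1))
        if best is None or r.fun<best.fun:best=r
    return best.x,best.fun,mask.sum()
def cmask(im,kind,px,rad=45):
    h=cv2.cvtColor(im,cv2.COLOR_BGR2HSV)
    m=cv2.inRange(h,(45,60,20),(90,255,255)) if kind=="g" else cv2.inRange(h,(0,95,40),(14,255,255))
    m=cv2.morphologyEx(m,cv2.MORPH_OPEN,np.ones((2,2)));m=cv2.morphologyEx(m,cv2.MORPH_CLOSE,np.ones((5,5)))
    n,l,st,ce=cv2.connectedComponentsWithStats(m)
    d=[np.hypot(*(ce[i]-px))-0.02*st[i,4] if st[i,4]>100 else 1e9 for i in range(n)];d[0]=1e9
    i=int(np.argmin(d));print(kind,st[i]);return (l==i).astype(float)
E
python3 - <<'E'
from fit import *
im=cv2.imread("pics/w1.png")
g=cmask(im,"g",np.array([215,258]));b=cmask(im,"b",np.array([296,246]))
print(fit(g,.106,.038,.03,[.455,-.377,0]));print(fit(b,.086,.038,.03,[.59,-.35,.2]))
for px in [(165,290),(225,292),(180,305),(213,305),(248,275),(268,275)]: print(px,[np.round(onz("wrist",px,z)[:2],3).tolist() for z in(0,.02,.08)])
S=cv2.imread("pics/side0.png")[250:384,220:380];cv2.imwrite("pics/vise.png",cv2.resize(S,None,fx=4,fy=4,interpolation=cv2.INTER_CUBIC))
E
```

```text
g [186 246  60  25 608]
b [271 230  52  34 911]Traceback (most recent call last):
  File "<stdin>", line 4, in <module>
  File "fit.py", line 13, in fit
    r=minimize(f,[p0[0],p0[1],p0[2]+a],method="Nelder-Mead",options=dict(initial_simplex=np.array([[p0[0],p0[1],p0[2]+a]]+[[p0[0]+.01*(i==0),p0[1]+.01*(i==1),p0[2]+a+.1*(i==2)] for i in range(3)]),xatol=1e-4,fatol=.1))
    res = _minimize_neldermead(fun, x0, args, callback, bounds=bounds,
                               **options)
    fsim[j] = func(sim[j])
              ~~~~^^^^^^^^
    fx = function(np.copy(x), *(wrapper_args + args))
  File "fit.py", line 10, in <lambda>
    f=lambda p:np.abs(hullmask(cam,L,W,H,p,z0)-mask).sum()
                      ~~~~~~~~^^^^^^^^^^^^^^^^
  File "fit.py", line 5, in hullmask
    pts=[proj(cam,[p[0]+c*a-s*b,p[1]+s*a+c*b,z]) for a in(-L/2,L/2) for b in(-W/2,W/2) for z in(z0,z0+H)]
         ~~~~^^^^^^^^^^^^^^^^^^^^^^^^^^^^^^^^^^^
  File "h.py", line 13, in proj
    c=optics.calibration(cam);K=np.array(c["camera_matrix"]);T=np.array(c["T"])
ValueError: time passes only in moves, steps and waits
```

jog_arm(moves=[[[0,0,0,0.12,-0.01,0,0],[0,0,0,0.12,-0.01,0,0],[0,0,0,0.12,-0.01,0,0],[0,0,0,0.12,-0.01,0,0],[0,0,0,0.12,-0.01,0,0],[0,0,0,0.12,-0.01,0,0],[0,0,0,0,0,0,0],[0,0,0,0,0,0,0]]])

```text
time: 3.65
tcp_pos: [0.4949, 0.16, 0.3112]
ee_rot: [0.707, 0.708, -0.0, 0.0]
ft_force: [0.0, -0.5, 0.2]
width: 0.0851
grip_force: 0.0
```

```bash
python3 scan.py w2 bar_rack,arbor_cradle,parts_dish,nut_0
```

```text
t 3.65 [0.4949 0.16   0.3112] [[-0.001, 1.0, -0.0], [1.0, 0.001, -0.001], [-0.001, -0.0, -1.0]] 0.0851
bar_rack 0.77 [218.8  35. ] [0.4399 0.3404]
arbor_cradle 0.76 [319.9 253. ] [ 0.6082 -0.0205]
parts_dish 0.65 [229.8 180.9] [0.4538 0.1116]
nut_0 0.43 [223.9 294.6] [ 0.4341 -0.1106]
```

View pics/w2.png

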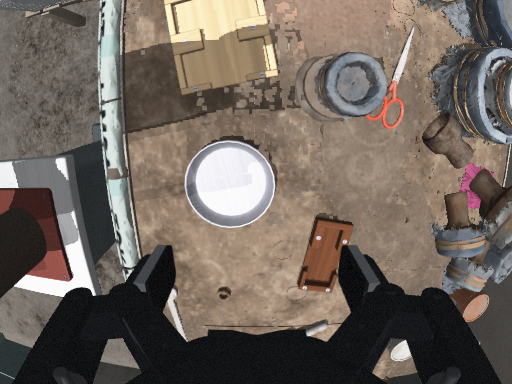

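jog_arm(moves=[[[0,0,0,0.11,-0.04,0,0],[0,0,0,0.11,-0.04,0,0],[0,0,0,0,0,0,0],[0,0,0,0,0,0,0]]])

```text
time: 4.4
tcp_pos: [0.4554, 0.2692, 0.3113]
ee_rot: [0.707, 0.707, -0.0, 0.0]
ft_force: [-0.2, -0.4, -0.5]
width: 0.0852
grip_force: 0.0
```

```bash
python3 - <<'E'
s=open("h.py").read()
s=s.replace("def ray","C={}\ndef cal(cam):\n    if cam not in C: C[cam]=optics.calibration(cam)\n    return C[cam]\ndef ray",1).replace("c=optics.calibration(cam)","c=cal(cam)")
open("h.py","w").write(s)
s=open("scan.py").read()
s=s.replace('    im=','    cal("wrist");np.save(f"pics/{tag}.npy",C["wrist"]["T"])\n    im=')
open("scan.py","w").write(s)
E
python3 scan.py w3 bar_rack,parts_dish
python3 - <<'E'
from fit import *
c=cal("wrist");T=np.array(c["T"]).copy();off=T[:3,3]-sensors.state()["tcp_pos"]
im=cv2.imread("pics/w1.png")
T1=T.copy();T1[:3,3]=np.array([.525,-.1998,.3111])+off;C["wrist"]=dict(camera_matrix=c["camera_matrix"],T=T1);np.save("pics/w1.npy",T1)
g=cmask(im,"g",np.array([215,258]));b=cmask(im,"b",np.array([296,246]))
print("green",fit(g,.106,.038,.03,[.455,-.377,0]));print("brown",fit(b,.086,.038,.03,[.59,-.35,.2]))
for px in [(165,290),(225,292),(180,305),(213,305),(248,275),(268,275)]: print(px,[np.round(onz("wrist",px,z)[:2],3).tolist() for z in(0,.02,.08)])
A=cv2.resize(cv2.imread("pics/side0.png")[250:370,220:380],None,fx=4,fy=4,interpolation=cv2.INTER_CUBIC)
cv2.imwrite("pics/vise.png",A)
o=np.vstack([im[230:300,160:340],cmask(im,"g",[215,258])[230:300,160:340,None].repeat(3,2)*255])
cv2.imwrite("pics/w3c.png",cv2.resize(cv2.imread("pics/w3.png")[0:250,100:400],None,fx=2,fy=2,interpolation=cv2.INTER_CUBIC))
E
```

```text
t 4.4 [0.4554 0.2692 0.3113] [[0.0, 1.0, 0.0], [1.0, -0.0, -0.001], [-0.001, 0.0, -1.0]] 0.0852
bar_rack 0.82 [246.5 108.2] [0.4413 0.3361]
parts_dish 0.84 [256.2 243.3] [0.4559 0.1112]
g [186 246  60  25 608]
b [271 230  52  34 911]
green (array([ 0.45519518, -0.38102686,  0.03082907]), np.float64(1138.5333333333333), np.float64(608.0))
brown (array([ 0.59274946, -0.3586704 ,  0.21900142]), np.float64(566.9607843137255), np.float64(911.0))
(165, 290) [[0.348, -0.464], [0.356, -0.449], [0.379, -0.404]]
(225, 292) [[0.466, -0.463], [0.469, -0.448], [0.477, -0.402]]
(180, 305) [[0.374, -0.5], [0.38, -0.483], [0.401, -0.433]]
(213, 305) [[0.441, -0.496], [0.445, -0.479], [0.456, -0.43]]
(248, 275) [[0.51, -0.423], [0.511, -0.41], [0.513, -0.37]]
(268, 275) [[0.546, -0.423], [0.545, -0.41], [0.543, -0.37]]
g [186 246  60  25 608]
```

View pics/w3c.png

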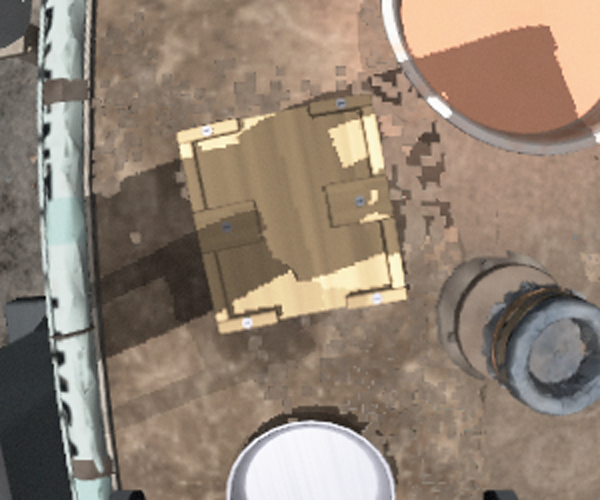

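View pics/vise.png

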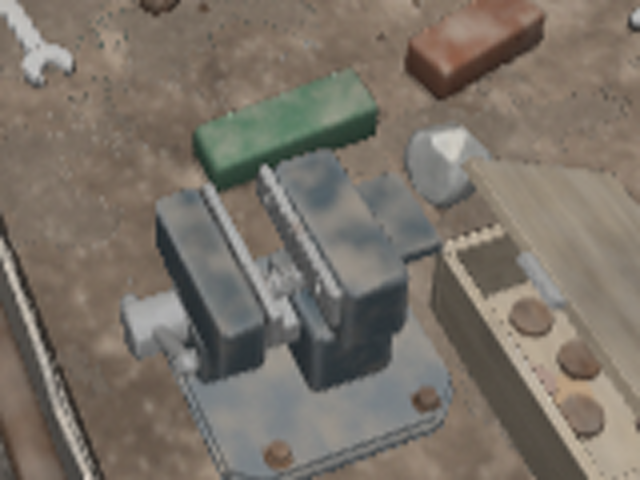

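jog_arm(moves=[[[0,0,-0.333,0,0,0,0],[0,0,-0.333,0,0,0,0],[0,0,-0.333,0,0,0,0],[0,0,-0.333,0,0,0,0],[0,0,-0.333,0,0,0,0],[0,0,-0.333,0,0,0,0],[0,0,-0.333,0,0,0,0],[0,0,-0.333,0,0,0,0],[0,0,-0.333,0,0,0,0],[0,0,0,0,-0.12,0,0]]])

```text
time: 5.8
tcp_pos: [0.4552, 0.2104, 0.3111]
ee_rot: [-0.002, 1.0, 0.0, -0.0]
ft_force: [0.3, -0.7, 0.1]
width: 0.0856
grip_force: 0.0
```

jog_arm(moves=[[[0,0,0,0,-0.12,0,0],[0,0,0,0,-0.12,0,0],[0,0,0,0,-0.12,0,0],[0,0,0,0,-0.12,0,0],[0,0,0,0,-0.12,0,0],[0,0,0,0,-0.12,0,0],[0,0,0,0,-0.12,0,0],[0,0,0,0,-0.12,0,0],[0,0,0,0,-0.1,0.1,0],[0,0,0,0,0,0,0]]])

```text
time: 7.05
tcp_pos: [0.4508, -0.3167, 0.2625]
ee_rot: [0.004, 1.0, 0.002, -0.003]
ft_force: [-0.3, 0.1, -1.0]
width: 0.0855
grip_force: 0.0
```

```bash
python3 scan.py w4 compound_green,compound_brown,nut_0
cat >> fit.py <<'E'
def gc(im,corners,grow=6):
    m=np.full(im.shape[:2],cv2.GC_BGD,np.uint8);h=cv2.convexHull(np.round(corners).astype(np.int32))
    t=np.zeros_like(m);cv2.fillConvexPoly(t,h,1)
    m[cv2.dilate(t,np.ones((2*grow+1,)*2))>0]=cv2.GC_PR_FGD; m[cv2.erode(t,np.ones((grow,)*2))>0]=cv2.GC_FGD
    m[(cv2.dilate(t,np.ones((4*grow,)*2))>0)&(m==0)]=cv2.GC_BGD
    cv2.grabCut(im,m,None,np.zeros((1,65)),np.zeros((1,65)),6,cv2.GC_INIT_WITH_MASK)
    return ((m==1)|(m==3)).astype(float)
def box(cam,L,W,H,p,z0=0):
    c,s=np.cos(p[2]),np.sin(p[2])
    return np.array([proj(cam,[p[0]+c*a-s*b,p[1]+s*a+c*b,z]) for a in(-L/2,L/2) for b in(-W/2,W/2) for z in(z0,z0+H)])
def load(tag):
    C["wrist"]=dict(camera_matrix=cal("wrist")["camera_matrix"],T=np.load(f"pics/{tag}.npy"));return cv2.imread(f"pics/{tag}.png")
def fitbox(tag,L,W,H,p0,z0=0,it=2,draw=None):
    im=load(tag);p=p0
    for _ in range(it):
        m=gc(im,box("wrist",L,W,H,p,z0)); p,e,n=fit(m,L,W,H,p,z0=z0)
    print(tag,np.round(p,4),"deg",round(np.degrees(p[2]),1),"err",round(e),"of",round(n))
    if draw is not None: cv2.polylines(draw,[cv2.convexHull(box("wrist",L,W,H,p,z0).round().astype(np.int32))],True,(0,0,255),1)
    return p
E
python3 - <<'E'
from fit import *
fitbox("w1",.106,.038,.03,[.455,-.378,.03]);fitbox("w1",.086,.038,.03,[.592,-.356,.2])
d=cv2.imread("pics/w4.png")
fitbox("w4",.106,.038,.03,[.455,-.378,.03],draw=d);fitbox("w4",.086,.038,.03,[.592,-.356,.2],draw=d)
fitbox("w3",.144,.156,.02,[.4405,.3385,.17])
cv2.imwrite("pics/w4d.png",d)
E
```

```text
t 7.05 [ 0.4508 -0.3167  0.2625] [[-1.0, 0.008, -0.006], [0.008, 1.0, 0.005], [0.006, 0.005, -1.0]] 0.0855
compound_green 0.74 [213.6 158.4] [ 0.4509 -0.3745]
compound_brown 0.66 [227.5 248.9] [ 0.5921 -0.3605]
nut_0 0.74 [211.  159.2] [ 0.4519 -0.3782]
nut_0 0.71 [309.8 142.3] [ 0.429  -0.2407]
nut_0 0.45 [397.4 152.1] [ 0.4399 -0.1044]
w1 [ 0.4578 -0.3756  0.0629] deg 3.6 err 164 of 1684
w1 [ 0.593  -0.3533  0.257 ] deg 14.7 err 105 of 1450
w4 [ 0.4539 -0.376   0.0533] deg 3.1 err 206 of 2413
w4 [ 0.5927 -0.3531  0.2496] deg 14.3 err 129 of 1637
w3 [0.4412 0.3405 0.1977] deg 11.3 err 415 of 10411
```

View pics/w4d.png

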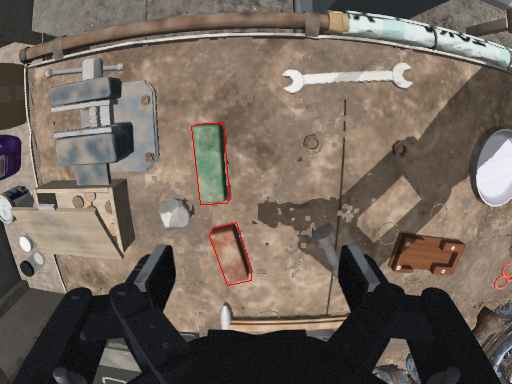

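```bash
cat > to.py <<'E'
from h import *
import sys
# usage: to.py x y z psi_deg(world yaw of tool x): rotation shares (about tool axes) then shift shares in the goal frame
def to(x,y,z,psi):
    s=sensors.state();M=R.from_quat(s["ee_rot"]);a=np.radians(psi)
    G=R.from_matrix(np.array([[np.cos(a),np.sin(a),0],[np.sin(a),-np.cos(a),0],[0,0,-1.]]))
    d=G.as_matrix().T@(np.array([x,y,z])-s["tcp_pos"])/.5
    print("rot",np.round((M.inv()*G).as_rotvec()/np.radians(30),3),"shift",np.round(d,3),"rows",round(np.linalg.norm(d)/.12,1),"| psi",round(np.degrees(np.arctan2(M.as_matrix()[1,0],M.as_matrix()[0,0])),1),"tcp",np.round(s["tcp_pos"],4),"j6",round(s["joint_pos"][5],2),"F",np.round(s["ft_force"],1),"t",s["time"])
if __name__=="__main__":
    to(*map(float,sys.argv[1:5]))
E
python3 to.py 0.4555 -0.376 0.006 183.3
```

```text
rot [-0.002  0.003 -0.113] shift [ 0.005 -0.123  0.525] rows 4.5 | psi 179.9 tcp [ 0.4543 -0.3143  0.2685] j6 -2.32 F [-0.5  0.6  0.7] t 7.25
```

jog_arm(moves=[[[0,0,-0.113,0,0,0,0.25],[0,0,0,0.002,-0.06,0.08,0.25],[0,0,0,0.003,-0.063,0.08,0.25],[0,0,0,0,0,0.1,0.25],[0,0,0,0,0,0.1,0.25],[0,0,0,0,0,0.05,0.25],[0,0,0,0,0,0,0.25],[0,0,0,0,0,0,0.25]]])

```text
time: 8.25
tcp_pos: [0.4567, -0.3765, 0.0647]
ee_rot: [-0.029, 1.0, -0.001, 0.001]
ft_force: [-0.9, -0.5, 0.3]
width: 0.0639
grip_force: 0.0
```

```bash
python3 to.py 0.4555 -0.376 0.006 183.3
```

```text
rot [-0.006  0.005  0.002] shift [0.002 0.001 0.117] rows 1.0 | psi -176.6 tcp [ 0.4567 -0.3765  0.0647] j6 -2.45 F [-0.9 -0.5  0.3] t 8.25
```

jog_arm(moves=[[[0,0,0,0.002,0.001,0.05,0.25],[0,0,0,0,0,0.05,0.25],[0,0,0,0,0,0.017,0.25],[0,0,0,0,0,0,0.25],[0,0,0,0,0,0,1],[0,0,0,0,0,0,1],[0,0,0,0,0,0,1],[0,0,0,0,0,0,1],[0,0,0,0,0,0,1],[0,0,0,0,0,-0.02,1]]])

```text
time: 9.5
tcp_pos: [0.4539, -0.3751, 0.0139]
ee_rot: [-0.029, 1.0, 0.0, -0.0]
ft_force: [0.7, 0.0, -1.3]
width: 0.0354
grip_force: 59.6
```

```bash
python3 to.py 0.4345 0.382 0.30 191.3
```

```text
rot [ 0.001 -0.001 -0.267] shift [-0.259  1.492 -0.572] rows 13.5 | psi -176.7 tcp [ 0.4539 -0.3751  0.0139] j6 -2.45 F [ 0.7  0.  -1.3] t 9.5
```

jog_arm(moves=[[[0,0,0,0,0,-0.1,1],[0,0,0,0,0,-0.12,1],[0,0,0,0,0,-0.12,1],[0,0,0,0,0,-0.12,1],[0,0,0,0,0.12,0,1],[0,0,0,0,0.12,0,1],[0,0,0,0,0.12,0,1],[0,0,0,0,0.12,0,1],[0,0,0,0,0.12,0,1],[0,0,0,0,0.12,0,1]]])

```text
time: 10.75
tcp_pos: [0.4327, -0.014, 0.2442]
ee_rot: [-0.029, 1.0, -0.0, 0.001]
ft_force: [1.1, 0.0, -1.5]
width: 0.0348
grip_force: 59.8
```

```bash
python3 - <<'E'
from fit import *
im=load("w3")
c=[onz("wrist",p,.02)[:2] for p in [(190,65),(286,48.5),(303.5,149),(209,166)]]
print(np.round(c,4).tolist(),np.round(np.mean(c,0),4));c=np.array(c)
for a,b in((0,1),(3,2)): v=c[b]-c[a];print(np.degrees(np.arctan2(v[1],v[0])),np.hypot(*v))
for a,b in((3,0),(2,1)): v=c[b]-c[a];print(np.degrees(np.arctan2(-v[0],v[1])),np.hypot(*v))
for px in [(297,25),(320,50)]: print([np.round(onz("wrist",px,z)[:2],3).tolist() for z in(.05,.1,.15)])
# cradle fits
for t,p in(("w2",[.61,-.02,1.35]),):
    fitbox(t,.138,.064,.022,p)
E
python3 to.py 0.4335 0.382 0.15 191
```

```text
[[0.3601, 0.4029], [0.4985, 0.4251], [0.5262, 0.2769], [0.3848, 0.251]] [0.4424 0.339 ]
9.11577189362903 0.1401546101721467
10.386358037297487 0.14370487870808474
9.238340853597311 0.15389926162766387
10.576875810600283 0.15076140175212993
[[0.511, 0.454], [0.504, 0.441], [0.497, 0.428]]
[[0.542, 0.42], [0.531, 0.411], [0.52, 0.402]]
rot [-0.     0.002 -0.258] shift [-0.153  0.777  0.188] rows 6.8 | psi -176.7 tcp [ 0.4327 -0.014   0.2442] j6 -1.84 F [ 1.1  0.  -1.5] t 10.75Traceback (most recent call last):
  File "<stdin>", line 10, in <module>
  File "fit.py", line 36, in fitbox
    im=load(tag);p=p0
  File "fit.py", line 34, in load
    C["wrist"]=dict(camera_matrix=cal("wrist")["camera_matrix"],T=np.load(f"pics/{tag}.npy"));return cv2.imread(f"pics/{tag}.png")
                                                                  ~~~~~~~^^^^^^^^^^^^^^^^^^^
    fid = stack.enter_context(open(os.fspath(file), "rb"))
                              ~~~~^^^^^^^^^^^^^^^^^^^^^^^
FileNotFoundError: [Errno 2] No such file or directory: 'pics/w2.npy'
```

```bash
python3 to.py 0.4493 0.298 0.11 190.3
```

```text
rot [-0.     0.002 -0.234] shift [-0.144  0.608  0.268] rows 5.7 | psi -176.7 tcp [ 0.4327 -0.014   0.2442] j6 -1.84 F [ 1.1  0.  -1.5] t 10.75
```

jog_arm(moves=[[[0,0,-0.234,0,0,0,1],[0,0,0,-0.03,0.11,0,1],[0,0,0,-0.03,0.11,0,1],[0,0,0,-0.03,0.11,0,1],[0,0,0,-0.03,0.11,0.04,1],[0,0,0,-0.02,0.11,0.04,1],[0,0,0,0,0,0,1],[0,0,0,0,0,0,1]]])

```text
time: 11.75
tcp_pos: [0.4527, 0.2671, 0.2038]
ee_rot: [-0.09, 0.996, -0.0, -0.0]
ft_force: [0.1, -0.2, -1.0]
width: 0.0345
grip_force: 60.4
```

```bash
python3 scan.py w5 bar_rack,arbor_cradle,parts_dish; python3 to.py 0.4493 0.298 0.06 190.3
python3 - <<'E'
from fit import *
d=cv2.imread("pics/w5.png")
fitbox("w5",.144,.156,.02,[.4418,.3395,.185],draw=d)
cv2.imwrite("pics/w5d.png",d)
E
```

```text
t 11.75 [0.4527 0.2671 0.2038] [[-0.984, -0.18, -0.0], [-0.18, 0.984, -0.001], [0.0, -0.001, -1.0]] 0.0345
bar_rack 0.91 [314.1 167.3] [0.4413 0.3363]
arbor_cradle 0.68 [ 51.1 238.4] [ 0.6184 -0.0307]
rot [ 0.     0.003 -0.003] shift [-0.003  0.064  0.289] rows 2.5 | psi -169.8 tcp [0.4536 0.2662 0.2046] j6 -1.37 F [-0.3 -0.5 -1.4] t 11.95
w5 [0.4409 0.337  0.1624] deg 9.3 err 791 of 15889
```

View pics/w5d.png

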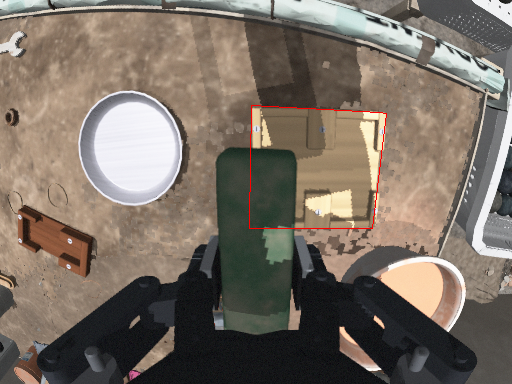

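jog_arm(moves=[[[0,0,0,-0.003,0.062,0,1],[0,0,0,0,0,0.1,1],[0,0,0,0,0,0.1,1],[0,0,0,0,0,0.08,1],[0,0,0,0,0,0,1],[0,0,0,0,0,0,1]]])

```text
time: 12.7
tcp_pos: [0.4505, 0.298, 0.0656]
ee_rot: [-0.089, 0.996, 0.0, 0.001]
ft_force: [0.7, -0.2, -0.6]
width: 0.0348
grip_force: 60.4
```

```bash
python3 to.py 0.4486 0.2971 0.0135 190
```

```text
rot [0.001 0.005 0.009] shift [ 0.004 -0.001  0.104] rows 0.9 | psi -169.7 tcp [0.4505 0.298  0.0656] j6 -1.31 F [ 0.7 -0.2 -0.6] t 12.7
```

Descend, release a little, and lift.

jog_arm(moves=[[[0,0,0,0.004,-0.001,0.04,1],[0,0,0,0,0,0.04,1],[0,0,0,0,0,0.012,1],[0,0,0,0,0,0.012,1],[0,0,0,0,0,0,1],[0,0,0,0,0,0,1]]])

```text
time: 13.45
tcp_pos: [0.4476, 0.2974, 0.0124]
ee_rot: [-0.09, 0.996, 0.0, 0.001]
ft_force: [-0.0, -0.4, -1.6]
width: 0.0354
grip_force: 60.4
```

jog_arm(moves=[[[0,0,0,0,0,0,0.4],[0,0,0,0,0,0,0.4],[0,0,0,0,0,0,0.4],[0,0,0,0,0,-0.03,0.4],[0,0,0,0,0,-0.08,0.4],[0,0,0,0,0,-0.12,0.4],[0,0,0,0,0,-0.12,0.3],[0,0,0,0,0,-0.12,0.25],[0,0,0,0,0,0,0.25],[0,0,0,0,0,0,0.25]]])

```text
time: 14.7
tcp_pos: [0.4469, 0.2971, 0.2472]
ee_rot: [-0.09, 0.996, 0.0, 0.0]
ft_force: [0.1, -0.2, -1.2]
width: 0.0642
grip_force: 0.0
```

```bash
python3 scan.py w6 compound_green,bar_rack,parts_dish,arbor_cradle; python3 to.py 0.5928 -0.3532 0.15 194.4
python3 - <<'E'
from fit import *
fitbox("w6",.106,.038,.03,[.4486,.2971,.175],z0=.006)
fitbox("w6",.144,.156,.02,[.4418,.3395,.175])
E
```

```text
t 14.7 [0.4469 0.2971 0.2472] [[-0.984, -0.179, 0.001], [-0.179, 0.984, 0.0], [-0.001, 0.0, -1.0]] 0.0642
compound_green 0.58 [260. 155.] [0.4412 0.3015]
bar_rack 0.59 [286.7 160.8] [0.4424 0.3381]
parts_dish 0.78 [130.7 146.8] [0.459  0.1205]
arbor_cradle 0.74 [ 52.4 225.3] [ 0.6152 -0.0295]
rot [-0.001 -0.006 -0.136] shift [ 0.039 -1.332  0.19 ] rows 11.2 | psi -169.7 tcp [0.4462 0.2967 0.2449] j6 -1.31 F [ 0.1 -0.1 -0.4] t 14.95
w6 [0.4472 0.2964 0.173 ] deg 9.9 err 258 of 2682
w6 [0.4406 0.3399 0.1914] deg 11.0 err 374 of 12910
```

jog_arm(moves=[[[0,0,-0.136,0,0,0,0.25],[0,0,0,0,-0.12,0,0.25],[0,0,0,0,-0.12,0,0.25],[0,0,0,0,-0.12,0,0.25],[0,0,0,0,-0.12,0,0.25],[0,0,0,0,-0.12,0,0.25],[0,0,0,0,-0.12,0,0.25],[0,0,0,0,-0.12,0,0.25],[0,0,0,0,-0.12,0,0.25],[0,0,0,0.02,-0.12,0,0.25]]])

```text
time: 16.2
tcp_pos: [0.5717, -0.2301, 0.2454]
ee_rot: [-0.125, 0.992, 0.001, -0.001]
ft_force: [0.4, 0.2, 0.4]
width: 0.064
grip_force: 0.0
```

jog_arm(moves=[[[0,0,0,0.01,-0.12,0,0.25],[0,0,0,0.01,-0.12,0.03,0.25],[0,0,0,0,0,0.1,0.25],[0,0,0,0,0,0.1,0.25],[0,0,0,0,0,0,0.25],[0,0,0,0,0,0,0.25]]])

```text
time: 16.95
tcp_pos: [0.5925, -0.3474, 0.133]
ee_rot: [-0.125, 0.992, -0.0, 0.0]
ft_force: [0.5, -0.2, 0.3]
width: 0.064
grip_force: 0.0
```

```bash
python3 to.py 0.5928 -0.3532 0.006 194.4
```

```text
rot [-0.002  0.001  0.001] shift [ 0.002 -0.011  0.254] rows 2.1 | psi -165.6 tcp [ 0.5925 -0.3474  0.133 ] j6 -2.47 F [ 0.5 -0.2  0.3] t 16.95
```

jog_arm(moves=[[[0,0,0,0.002,-0.011,0.1,0.25],[0,0,0,0,0,0.1,0.25],[0,0,0,0,0,0.04,0.25],[0,0,0,0,0,0.014,0.25],[0,0,0,0,0,0,1],[0,0,0,0,0,0,1],[0,0,0,0,0,0,1],[0,0,0,0,0,0,1],[0,0,0,0,0,0,1],[0,0,0,0,0,-0.02,1]]])

```text
time: 18.2
tcp_pos: [0.592, -0.3526, 0.0151]
ee_rot: [-0.125, 0.992, 0.0, -0.0]
ft_force: [0.1, -0.0, -1.6]
width: 0.0347
grip_force: 59.8
```

jog_arm(moves=[[[0,0,0,0,0,-0.08,1],[0,0,0,0,0,-0.12,1],[0,0,0,0,0,-0.12,1],[0,0,0,0,0,-0.12,1],[0,0,0.148,0,0,0,1],[0,0,0,0.02,0.12,0,1],[0,0,0,0.02,0.12,0,1],[0,0,0,0.02,0.12,0,1],[0,0,0,0.02,0.12,0,1],[0,0,0,0,0.12,0,1]]])

```text
time: 19.45
tcp_pos: [0.4995, -0.0624, 0.2351]
ee_rot: [-0.086, 0.996, 0.0, 0.0]
ft_force: [1.6, 0.8, -1.0]
width: 0.0346
grip_force: 60.1
```

```bash
python3 to.py 0.4241 0.3785 0.22 190
```

```text
rot [-0.     0.001 -0.003] shift [-0.005  0.895  0.03 ] rows 7.5 | psi -170.1 tcp [ 0.4995 -0.0624  0.2351] j6 -2.03 F [ 1.6  0.8 -1. ] t 19.45
```

jog_arm(moves=[[[0,0,0,0,0.12,0,1],[0,0,0,0,0.12,0,1],[0,0,0,0,0.12,0,1],[0,0,0,0,0.12,0,1],[0,0,0,0,0.12,0,1],[0,0,0,0,0.12,0,1],[0,0,0,0,0.1,0,1],[0,0,0,0,0,0,1],[0,0,0,0,0,0,1]]])

```text
time: 20.58
tcp_pos: [0.4296, 0.3394, 0.2347]
ee_rot: [-0.087, 0.996, -0.0, -0.0]
ft_force: [-0.2, -0.3, -1.3]
width: 0.0346
grip_force: 60.3
```

```bash
python3 to.py 0.4241 0.3785 0.06 190
```

```text
rot [-0.001 -0.001  0.   ] shift [-0.003  0.079  0.349] rows 3.0 | psi -170.0 tcp [0.4296 0.3394 0.2347] j6 -1.22 F [-0.2 -0.3 -1.3] t 20.575
```

jog_arm(moves=[[[0,0,0,-0.003,0.079,0,1],[0,0,0,0,0,0.1,1],[0,0,0,0,0,0.1,1],[0,0,0,0,0,0.1,1],[0,0,0,0,0,0.049,1],[0,0,0,0,0,0,1],[0,0,0,0,0,0,1]]])

```text
time: 21.45
tcp_pos: [0.426, 0.3787, 0.0617]
ee_rot: [-0.086, 0.996, 0.0, 0.001]
ft_force: [0.8, 0.5, -1.6]
width: 0.0348
grip_force: 60.4
```

```bash
python3 to.py 0.4241 0.3785 0.0135 190
```

```text
rot [ 0.002  0.004 -0.004] shift [0.004 0.    0.096] rows 0.8 | psi -170.1 tcp [0.426  0.3787 0.0617] j6 -1.15 F [ 0.8  0.5 -1.6] t 21.45
```

jog_arm(moves=[[[0,0,0,0.002,0,0.04,1],[0,0,0,0,0,0.04,1],[0,0,0,0,0,0.016,1],[0,0,0,0,0,0,1],[0,0,0,0,0,0,1],[0,0,0,0,0,0,0.4],[0,0,0,0,0,0,0.4],[0,0,0,0,0,0,0.4],[0,0,0,0,0,-0.03,0.4],[0,0,0,0,0,-0.08,0.4]]])

```text
time: 22.7
tcp_pos: [0.422, 0.3775, 0.0661]
ee_rot: [-0.087, 0.996, -0.001, -0.002]
ft_force: [0.4, 0.9, 1.0]
width: 0.0513
grip_force: 0.0
```

jog_arm(moves=[[[0,0,0,0,0,-0.12,0.4],[0,0,0,0,0,-0.12,0.4],[0,0,0,0,0,-0.12,0.4],[0,0,0,0,-0.12,0,0.4],[0,0,0,0,-0.12,0,0.4],[0,0,0,0,-0.12,0,0.4],[0,0,0,0,0,0,0.4],[0,0,0,0,0,0,0.4]]])

```text
time: 23.7
tcp_pos: [0.455, 0.2015, 0.248]
ee_rot: [-0.086, 0.996, 0.0, 0.001]
ft_force: [0.7, -0.0, -0.1]
width: 0.0514
grip_force: 0.0
```

```bash
python3 scan.py w7 compound_green,compound_brown,bar_rack,parts_dish,arbor_cradle
python3 - <<'E'
from fit import *
d=cv2.imread("pics/w7.png")
fitbox("w7",.106,.038,.03,[.4475,.2965,.175],z0=.006,draw=d)
fitbox("w7",.086,.038,.03,[.4241,.3785,.175],z0=.006,draw=d)
fitbox("w7",.138,.064,.022,[.615,-.025,1.35],draw=d)
cv2.imwrite("pics/w7d.png",d)
E
```

```text
t 23.7 [0.455  0.2015 0.248 ] [[-0.985, -0.172, 0.001], [-0.172, 0.985, 0.001], [-0.001, 0.001, -1.0]] 0.0514
compound_green 0.76 [327.7 163.5] [0.4443 0.2993]
compound_brown 0.86 [381.9 157.8] [0.4205 0.3768]
compound_brown 0.21 [103.4 234.3] [ 0.6139 -0.0198]
bar_rack 0.74 [354.3 167.3] [0.4422 0.3386]
parts_dish 0.83 [191.8 148. ] [0.455  0.1139]
arbor_cradle 0.64 [104.3 234.9] [ 0.6146 -0.0181]
arbor_cradle 0.4 [  4.2 109.7] [ 0.4298 -0.239 ]
w7 [0.4503 0.2969 0.1286] deg 7.4 err 539 of 2977
w7 [0.4191 0.3794 0.249 ] deg 14.3 err 485 of 2519
w7 [ 0.6145 -0.0169  1.3925] deg 79.8 err 187 of 3318
```

View pics/w7d.png

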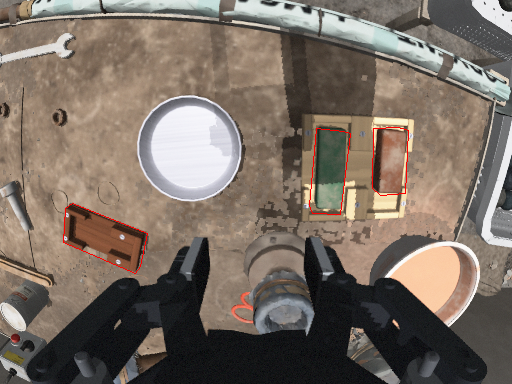

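jog_arm(moves=[[[0,0,0.333,0,0,0,0.4],[0,0,0,0,-0.12,0,0.4],[0,0,0,0,-0.12,0,0.4],[0,0,0,0.01,-0.12,0.02,0.4],[0,0,0,0.01,-0.12,0.1,0.4],[0,0,0,0.01,-0.11,0.1,0.4],[0,0,0,0,0,0,0.4],[0,0,0,0,0,0,0.4]]])

```text
time: 25.0
tcp_pos: [0.4418, -0.0722, 0.1556]
ee_rot: [0.0, 1.0, 0.0, 0.0]
ft_force: [-0.2, -1.0, 0.8]
width: 0.0511
grip_force: 0.0
```

```bash
python3 scan.py w8 nut_0
cat >> fit.py <<'E'
def hexpts(cam,p,z0=0):
    r=.0115/np.cos(np.pi/6)
    return np.array([proj(cam,[p[0]+r*np.cos(p[2]+np.pi/6+k*np.pi/3),p[1]+r*np.sin(p[2]+np.pi/6+k*np.pi/3),z]) for k in range(6) for z in(z0,z0+.011)])
def fithex(tag,p0,z0=0,it=2):
    im=load(tag);p=np.array(p0,float)
    def hm(p):
        m=np.zeros((384*4,512*4),np.uint8);cv2.fillConvexPoly(m,cv2.convexHull((hexpts("wrist",p,z0)*4+1.5).round().astype(np.int32)),255)
        return cv2.resize(m,(512,384),interpolation=cv2.INTER_AREA)/255.
    for _ in range(it):
        m=cv2.morphologyEx(gc(im,hexpts("wrist",p,z0),4),cv2.MORPH_CLOSE,np.ones((9,9)))
        rs=[minimize(lambda q:np.abs(hm(q)-m).sum(),s[0],method="Nelder-Mead",options=dict(initial_simplex=np.array(s),xatol=1e-4,fatol=.1)) for s in [[[p[0],p[1],a],[p[0]+.004,p[1],a],[p[0],p[1]+.004,a],[p[0],p[1],a+.15]] for a in (0,.26,.52,.78)]]
        b=min(rs,key=lambda r:r.fun);p=b.x
    print(tag,np.round(p[:2],4),"flat deg",round(np.degrees(p[2])%60,1),"err",round(b.fun),"of",round(m.sum()),[(round(np.degrees(r.x[2])%60),round(r.fun)) for r in rs])
    return p
E
python3 - <<'E'
from fit import *
im=load("w8")
p=fithex("w8",[.4365,-.1065,0])
q=proj("wrist",[p[0],p[1],0.005]);print(q)
cv2.polylines(im,[cv2.convexHull(hexpts("wrist",p).round().astype(np.int32))],True,(0,0,255),1)
x,y=map(int,q);a=cv2.imread("pics/w8.png")[y-40:y+40,x-50:x+50];b=im[y-40:y+40,x-50:x+50]
cv2.imwrite("pics/w8d.png",cv2.resize(np.hstack([a,b]),None,fx=4,fy=4))
E
python3 to.py 0.4365 -0.1065 0.05 180
```

```text
t 25.0 [ 0.4418 -0.0722  0.1556] [[-1.0, 0.001, 0.0], [0.001, 1.0, 0.0], [-0.0, 0.0, -1.0]] 0.0511
nut_0 0.93 [222.8 169.1] [ 0.4344 -0.1061]
nut_0 0.88 [109.1 164.6] [ 0.427  -0.2358]
w8 [ 0.4337 -0.103 ] flat deg 43.4 err 56 of 546 [(43, 58), (42, 57), (43, 58), (43, 56)]
[225.27235679 169.58132138]
rot [-0.001  0.004  0.002] shift [ 0.012 -0.069  0.213] rows 1.9 | psi -179.9 tcp [ 0.4426 -0.0718  0.1565] j6 -1.91 F [ 0.2 -0.2 -0.2] t 25.1
```

View pics/w8d.png

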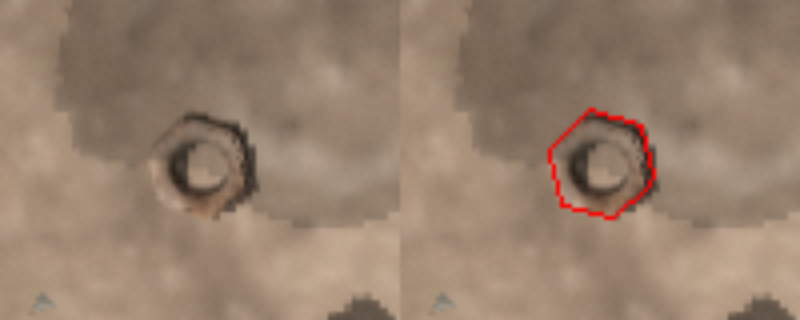

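jog_arm(moves=[[[0,0,-0.223,0,0,0,0.4],[0,0,0,0,0,0,0.4]]])

```text
time: 25.35
tcp_pos: [0.4424, -0.0718, 0.1564]
ee_rot: [-0.059, 0.998, -0.0, 0.001]
ft_force: [0.3, -0.5, 0.2]
width: 0.0509
grip_force: 0.0
```

jog_arm(moves=[[[0,0,-0.223,0,0,0,0.4],[0,0,0,0,0,0,0.4]]])

```text
time: 25.6
tcp_pos: [0.442, -0.0722, 0.1559]
ee_rot: [-0.115, 0.993, -0.0, 0.001]
ft_force: [-0.1, -0.6, -1.1]
width: 0.0512
grip_force: 0.0
```

```bash
python3 to.py 0.4342 -0.1045 0.001 193.4
```

```text
rot [-0.001  0.002 -0.005] shift [ 0.03  -0.059  0.31 ] rows 2.6 | psi -166.7 tcp [ 0.442  -0.0722  0.1559] j6 -2.14 F [-0.1 -0.6 -1.1] t 25.6
```

jog_arm(moves=[[[0,0,0,0.03,-0.059,0.06,0.4],[0,0,0,0,0,0.1,0.4],[0,0,0,0,0,0.08,0.4],[0,0,0,0,0,0.04,0.4],[0,0,0,0,0,0,0.4],[0,0,0,0,0,0,0.4],[0,0,0,0,0,0,0.4]]])

```text
time: 26.48
tcp_pos: [0.435, -0.1052, 0.0167]
ee_rot: [-0.116, 0.993, -0.001, 0.001]
ft_force: [-0.1, 0.5, 0.8]
width: 0.0513
grip_force: 0.0
```

```bash
python3 to.py 0.4342 -0.1045 0.001 193.4
```

```text
rot [-0.003  0.004 -0.003] shift [0.001 0.002 0.031] rows 0.3 | psi -166.7 tcp [ 0.435  -0.1052  0.0167] j6 -2.22 F [-0.1  0.5  0.8] t 26.475
```

jog_arm(moves=[[[0,0,0,0.001,0.002,0.03,0.4],[0,0,0,0,0,0,0.4],[0,0,0,0,0,0,1],[0,0,0,0,0,0,1],[0,0,0,0,0,0,1],[0,0,0,0,0,0,1],[0,0,0,0,0,0,1],[0,0,0,0,0,-0.05,1],[0,0,0,0,0,-0.1,1],[0,0,0,0,0,0,1]]])

```text
time: 27.72
tcp_pos: [0.436, -0.1053, 0.0789]
ee_rot: [-0.116, 0.993, -0.002, 0.003]
ft_force: [1.0, 0.8, 0.6]
width: 0.0209
grip_force: 58.9
```

```bash
python3 to.py 0.455 0.09 0.08 193.4
```

```text
rot [-0.009  0.012 -0.001] shift [-0.127  0.371 -0.002] rows 3.3 | psi -166.6 tcp [ 0.436  -0.1053  0.0789] j6 -2.22 F [1.  0.8 0.6] t 27.725
```

jog_arm(moves=[[[0,0,0,-0.032,0.093,0,1],[0,0,0,-0.032,0.093,0,1],[0,0,0,-0.032,0.093,0,1],[0,0,0,-0.031,0.092,0,1],[0,0,0,0,0,0,1],[0,0,0,0,0,0.08,1],[0,0,0,0,0,0.05,1],[0,0,0,0,0,0,1],[0,0,0,0,0,0,1]]])

```text
time: 28.85
tcp_pos: [0.4522, 0.0906, 0.0106]
ee_rot: [-0.116, 0.993, -0.0, 0.0]
ft_force: [0.0, 0.8, 0.5]
width: 0.021
grip_force: 59.0
```

jog_arm(moves=[[[0,0,0,0,0,0,0.6],[0,0,0,0,0,0,0.6],[0,0,0,0,0,0,0.6],[0,0,0,0,0,-0.08,0.6],[0,0,0,0,0,-0.12,0.6],[0,0,0,0,0,-0.1,0.4],[0,0,0,0,0,0,0.4],[0,0,0,0,0,0,0.4]]])

```text
time: 29.85
tcp_pos: [0.4516, 0.0912, 0.16]
ee_rot: [-0.116, 0.993, -0.0, 0.0]
ft_force: [-0.5, 0.3, -1.3]
width: 0.0512
grip_force: 0.0
```

```bash
python3 scan.py w9 nut_0,parts_dish; python3 to.py 0.43 -0.22 0.14 180
```

```text
t 29.85 [0.4516 0.0912 0.16  ] [[-0.973, -0.231, 0.0], [-0.231, 0.973, -0.0], [-0.0, -0.0, -1.0]] 0.0512
nut_0 0.69 [255.7 177.7] [0.4547 0.0918]
nut_0 0.48 [ 11.8 108. ] [ 0.4319 -0.2389]
parts_dish 0.61 [276.4 182. ] [0.4542 0.1142]
rot [ 0.001 -0.006  0.445] shift [ 0.041 -0.622  0.037] rows 5.2 | psi -166.7 tcp [0.4506 0.0911 0.1585] j6 -1.78 F [ 0.6 -0.  -0. ] t 30.0
```

Nut 1 is in the dish. On to the second nut.

jog_arm(moves=[[[0,0,0.223,0,0,0,0.4],[0,0,0.222,0,0,0,0.4],[0,0,0,0.008,-0.12,0,0.4],[0,0,0,0.008,-0.12,0,0.4],[0,0,0,0.008,-0.12,0,0.4],[0,0,0,0.008,-0.12,0,0.4],[0,0,0,0.008,-0.12,0.03,0.4],[0,0,0,0,0,0,0.4],[0,0,0,0,0,0,0.4]]])

```text
time: 31.12
tcp_pos: [0.431, -0.2082, 0.1439]
ee_rot: [0.001, 1.0, 0.001, -0.001]
ft_force: [-0.3, 0.9, 0.5]
width: 0.0513
grip_force: 0.0
```

```bash
python3 scan.py w10 nut_0
python3 - <<'E'
from fit import *
p=fithex("w10",[.43,-.239,0])
E
python3 to.py 0.43 -0.239 0.001 180
```

```text
t 31.125 [ 0.431  -0.2082  0.1439] [[-1.0, 0.001, -0.002], [0.001, 1.0, 0.002], [0.002, 0.002, -1.0]] 0.0513
nut_0 0.78 [226.9 178.7] [ 0.4303 -0.2367]
nut_0 0.76 [489.  199.4] [0.4547 0.0951]
w10 [ 0.4288 -0.2367] flat deg 13.9 err 72 of 542 [(4, 73), (14, 72), (22, 74), (9, 73)]
rot [ 0.002 -0.002  0.003] shift [ 0.004 -0.063  0.287] rows 2.5 | psi -179.9 tcp [ 0.4318 -0.2075  0.1447] j6 -2.19 F [-0.2  0.1 -0.5] t 31.225
```

jog_arm(moves=[[[0,0,0.3,0,0,0,0.4],[0,0,0.28,0,0,0,0.4],[0,0,0,0,0,0,0.4]]])

```text
time: 31.6
tcp_pos: [0.4323, -0.2075, 0.1454]
ee_rot: [0.149, 0.989, 0.0, 0.0]
ft_force: [0.0, 0.3, -0.4]
width: 0.0511
grip_force: 0.0
```

```bash
python3 to.py 0.4293 -0.2367 0.001 162.6
```

```text
rot [0.    0.001 0.007] shift [-0.012 -0.058  0.289] rows 2.5 | psi 162.8 tcp [ 0.4323 -0.2075  0.1454] j6 -1.88 F [ 0.   0.3 -0.4] t 31.6
```

jog_arm(moves=[[[0,0,0,-0.012,-0.058,0.06,0.4],[0,0,0,0,0,0.1,0.4],[0,0,0,0,0,0.08,0.4],[0,0,0,0,0,0.02,0.4],[0,0,0,0,0,0,0.4],[0,0,0,0,0,0,0.4],[0,0,0,0,0,0,0.4]]])

```text
time: 32.48
tcp_pos: [0.4302, -0.2391, 0.017]
ee_rot: [0.151, 0.989, -0.001, 0.001]
ft_force: [-0.4, 0.2, 0.1]
width: 0.0512
grip_force: 0.0
```

```bash
python3 to.py 0.4293 -0.2367 0.001 162.6
```

```text
rot [-0.002  0.006  0.001] shift [0.003 0.004 0.032] rows 0.3 | psi 162.6 tcp [ 0.4302 -0.2391  0.017 ] j6 -1.94 F [-0.4  0.2  0.1] t 32.475
```

jog_arm(moves=[[[0,0,0,0.003,0.004,0.031,0.4],[0,0,0,0,0,0,0.4],[0,0,0,0,0,0,1],[0,0,0,0,0,0,1],[0,0,0,0,0,0,1],[0,0,0,0,0,0,1],[0,0,0,0,0,0,1],[0,0,0,0,0,-0.05,1],[0,0,0,0,0,-0.1,1],[0,0,0,0,0,0,1]]])

```text
time: 33.72
tcp_pos: [0.4308, -0.238, 0.0786]
ee_rot: [0.151, 0.988, -0.002, 0.004]
ft_force: [-0.2, 0.1, -0.3]
width: 0.0213
grip_force: 58.9
```

```bash
python3 to.py 0.455 0.135 0.08 162.6
```

```text
rot [-0.005  0.014  0.   ] shift [ 0.177  0.726 -0.003] rows 6.2 | psi 162.6 tcp [ 0.4308 -0.238   0.0786] j6 -1.93 F [-0.2  0.1 -0.3] t 33.725
```

jog_arm(moves=[[[0,0,0,0.026,0.105,0,1],[0,0,0,0.026,0.105,0,1],[0,0,0,0.026,0.105,0,1],[0,0,0,0.026,0.105,0,1],[0,0,0,0.026,0.105,0,1],[0,0,0,0.026,0.105,0,1],[0,0,0,0.02,0.103,0,1],[0,0,0,0,0,0,1],[0,0,0,0,0,0,1]]])

```text
time: 34.85
tcp_pos: [0.4528, 0.14, 0.0736]
ee_rot: [0.151, 0.989, -0.0, -0.001]
ft_force: [-0.2, -1.3, 0.5]
width: 0.0211
grip_force: 59.0
```

```bash
python3 to.py 0.457 0.138 0.012 162.6
```

```text
rot [-0.002 -0.003  0.002] shift [-0.009 -0.001  0.123] rows 1.0 | psi 162.7 tcp [0.4528 0.14   0.0736] j6 -1.13 F [-0.2 -1.3  0.5] t 34.85
```

jog_arm(moves=[[[0,0,0,-0.005,-0.001,0.07,1],[0,0,0,0,0,0.053,1],[0,0,0,0,0,0,1],[0,0,0,0,0,0,1],[0,0,0,0,0,0,0.65],[0,0,0,0,0,0,0.65],[0,0,0,0,0,0,0.65],[0,0,0,0,0,-0.06,0.65],[0,0,0,0,0,-0.12,0.65],[0,0,0,0,0,-0.12,0.65]]])

```text
time: 36.1
tcp_pos: [0.4554, 0.1389, 0.1647]
ee_rot: [0.151, 0.989, -0.0, -0.0]
ft_force: [1.0, -0.8, 0.2]
width: 0.0297
grip_force: 0.0
```

jog_arm(moves=[[[0,0,0,0,0,-0.06,0.4],[0,0,0,0,0,0,0.4],[0,0,0,0,0,0,0.4]]])

```text
time: 36.48
tcp_pos: [0.4553, 0.1389, 0.1922]
ee_rot: [0.151, 0.989, -0.0, -0.001]
ft_force: [-1.1, 0.0, -1.1]
width: 0.0513
grip_force: 0.0
```

```bash
python3 scan.py w11 nut_0,parts_dish; python3 to.py 0.56 -0.12 0.2 90
```

```text
t 36.475 [0.4553 0.1389 0.1922] [[-0.954, 0.299, -0.001], [0.299, 0.954, -0.0], [0.001, -0.001, -1.0]] 0.0513
nut_0 0.73 [258.2 171. ] [0.459  0.1407]
nut_0 0.64 [215.  181.7] [0.4561 0.0884]
parts_dish 0.87 [232.5 175.6] [0.4553 0.1105]
rot [-0.006 -0.003  2.42 ] shift [-0.517  0.21  -0.017] rows 4.7 | psi 162.6 tcp [0.4548 0.1387 0.1914] j6 -1.14 F [ 0.4 -0.7 -0.2] t 36.625
```

jog_arm(moves=[[[0,0,0.333,0,0,-0.06,0.4],[0,0,0.333,0,0,0,0.4],[0,0,0.333,0,0,0,0.4],[0,0,0.333,0,0,0,0.4],[0,0,0.333,0,0,0,0.4],[0,0,0.333,0,0,0,0.4],[0,0,0.333,0,0,0,0.4],[0,0,0,-0.1,0.05,0,0.4],[0,0,0,-0.1,0.05,0,0.4]]])

```text
time: 37.75
tcp_pos: [0.5105, 0.0408, 0.222]
ee_rot: [0.69, 0.724, -0.001, -0.001]
ft_force: [1.0, 0.1, 0.0]
width: 0.0511
grip_force: 0.0
```

```bash
python3 to.py 0.57 -0.15 0.19 75
```

```text
rot [-0.003 -0.     0.593] shift [-0.338  0.214  0.064] rows 3.4 | psi 92.8 tcp [0.5105 0.0408 0.222 ] j6 -0.12 F [1.  0.1 0. ] t 37.75
```

jog_arm(moves=[[[0,0,0.297,0,0,0,0.4],[0,0,0.296,0,0,0,0.4],[0,0,0,-0.08,0.05,0.02,0.4],[0,0,0,-0.08,0.05,0.02,0.4],[0,0,0,-0.08,0.05,0.02,0.4],[0,0,0,-0.07,0.04,0.02,0.4],[0,0,0,0,0,0,0.4],[0,0,0,0,0,0,0.4]]])

```text
time: 38.75
tcp_pos: [0.5612, -0.1326, 0.182]
ee_rot: [0.794, 0.608, -0.0, -0.001]
ft_force: [0.2, 0.5, 0.9]
width: 0.0511
grip_force: 0.0
```

```bash
python3 scan.py w12 arbor_head,arbor_tip,arbor_cradle
python3 - <<'E'
from fit import *
d=cv2.imread("pics/w12.png")
p=fitbox("w12",.138,.064,.022,[.6145,-.018,1.39],draw=d)
for a,b,col in((-.031,0,(255,0,0)),(.047,0,(0,255,0))):
    c,s=np.cos(p[2]),np.sin(p[2]);cv2.circle(d,tuple(proj("wrist",[p[0]+c*a,p[1]+s*a,.01]).round().astype(int)),2,col,-1)
cv2.imwrite("pics/w12d.png",cv2.resize(d[0:340,60:480],None,fx=1.75,fy=1.75,interpolation=cv2.INTER_CUBIC))
E
python3 to.py 0.587 -0.203 0.05 25
```

```text
t 38.75 [ 0.5612 -0.1326  0.182 ] [[0.261, 0.965, -0.002], [0.965, -0.261, 0.001], [0.001, -0.002, -1.0]] 0.0511
arbor_head 0.72 [278.5 238.2] [ 0.5663 -0.2118]
arbor_tip 0.65 [329.4 197.5] [ 0.6347 -0.1816]
arbor_cradle 0.92 [274.1  63.1] [ 0.6109 -0.0214]
arbor_cradle 0.72 [278.4 241. ] [ 0.5645 -0.2235]
w12 [ 0.6134 -0.0187  1.3993] deg 80.2 err 172 of 7848
rot [ 0.    -0.     1.665] shift [-0.014  0.15   0.267] rows 2.6 | psi 75.0 tcp [ 0.5619 -0.132   0.1834] j6 -0.11 F [0.2 0.1 0.5] t 38.95
```

View pics/w12d.png

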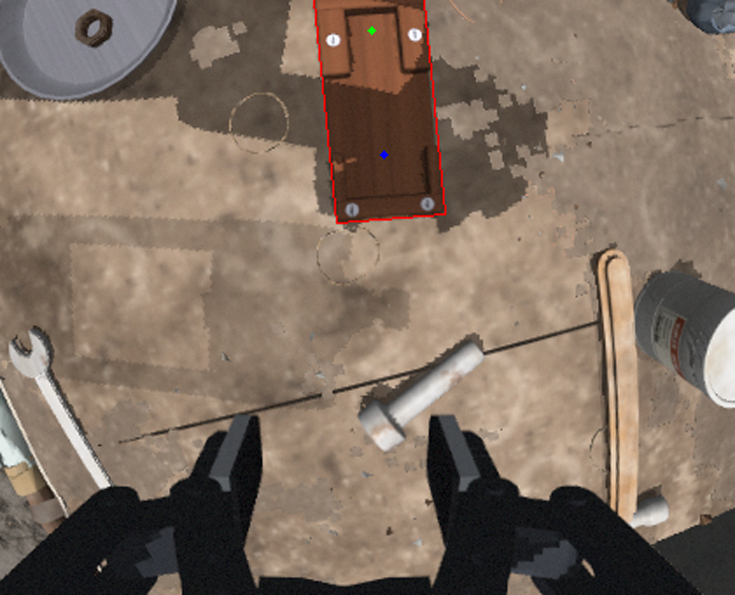

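jog_arm(moves=[[[0,0,0.34,0,0,0,0.4],[0,0,0.34,0,0,0,0.4],[0,0,0.34,0,0,0,0.4],[0,0,0.34,0,0,0,0.4],[0,0,0.34,0,0,0,0.4],[0,0,0,0,0,0,0.4],[0,0,0,0,0,0,0.4]]])

```text
time: 39.83
tcp_pos: [0.5619, -0.1326, 0.1835]
ee_rot: [0.978, 0.209, 0.0, 0.0]
ft_force: [0.0, -0.6, -0.2]
width: 0.0513
grip_force: 0.0
```

```bash
python3 scan.py w13 arbor_head,arbor_tip; python3 to.py 0.5895 -0.202 0.06 24
```

```text
t 39.825 [ 0.5619 -0.1326  0.1835] [[0.913, 0.409, 0.0], [0.409, -0.913, -0.0], [0.0, 0.0, -1.0]] 0.0513
arbor_head 0.88 [323.7 201.6] [ 0.5647 -0.2141]
arbor_tip 0.91 [326.9 130.5] [ 0.6371 -0.1827]
arbor_tip 0.18 [ 55.6 173.2] [0.4587 0.1075]
rot [ 0. -0. -0.] shift [-0.006  0.149  0.247] rows 2.4 | psi 24.0 tcp [ 0.5619 -0.133   0.1833] j6 0.78 F [-0.3  0.3 -0.2] t 39.975
```

jog_arm(moves=[[[0,0,0,-0.003,0.075,0.05,0.4],[0,0,0,-0.003,0.075,0.05,0.4],[0,0,0,0,0,0.1,0.4],[0,0,0,0,0,0.08,0.4],[0,0,0,0,0,0,0.4],[0,0,0,0,0,0,0.4],[0,0,0,0,0,0,0.4]]])

```text
time: 40.85
tcp_pos: [0.5914, -0.2037, 0.0461]
ee_rot: [0.978, 0.207, 0.002, 0.001]
ft_force: [1.0, 1.1, -0.1]
width: 0.0513
grip_force: 0.0
```

```bash
python3 to.py 0.5894 -0.203 0.003 23.8
```

```text
rot [ 0.007 -0.006  0.004] shift [-0.003 -0.003  0.086] rows 0.7 | psi 23.9 tcp [ 0.5914 -0.2037  0.0461] j6 0.7 F [ 1.   1.1 -0.1] t 40.85
```

jog_arm(moves=[[[0,0,0,-0.002,-0.002,0.05,0.4],[0,0,0,0,0,0.035,0.4],[0,0,0,0,0,0,0.4],[0,0,0,0,0,0,1],[0,0,0,0,0,0,1],[0,0,0,0,0,0,1],[0,0,0,0,0,0,1],[0,0,0,0,0,0,1]]])

```text
time: 41.85
tcp_pos: [0.5893, -0.2031, 0.0021]
ee_rot: [0.978, 0.207, 0.001, 0.001]
ft_force: [0.8, -1.1, 6.5]
width: 0.0164
grip_force: 58.7
```

jog_arm(moves=[[[0,0,0,0,0,-0.02,1],[0,0,0,0,0,-0.08,1],[0,0,0,0,0,-0.1,1],[0,0,0,0,0,0,1],[0,0,0,0,0,0,1]]])

```text
time: 42.48
tcp_pos: [0.5873, -0.2019, 0.1]
ee_rot: [0.978, 0.207, -0.001, -0.001]
ft_force: [-0.8, -0.1, -2.6]
width: 0.0163
grip_force: 58.9
```

```bash
python3 scan.py w14 arbor_head,arbor_tip; python3 to.py 0.6137 -0.02 0.1 80
python3 - <<'E'
from fit import *
im=load("w14");cv2.imwrite("pics/w14d.png",cv2.resize(im[60:360,140:420],None,fx=2,fy=2))
s=sensors.state();M=R.from_quat(s["ee_rot"]).as_matrix()
for a in(-.026,.052):
    print(proj("wrist",s["tcp_pos"]+M@np.array([a,0,-.01])))
E
```

```text
t 42.475 [ 0.5873 -0.2019  0.1   ] [[0.914, 0.405, -0.001], [0.405, -0.914, 0.001], [-0.001, -0.001, -1.0]] 0.0163
arbor_head 0.59 [256.8 308.3] [ 0.4853 -0.2469]
arbor_tip 0.7 [256.4 163.1] [ 0.6134 -0.1897]
rot [-0.008  0.002 -1.871] shift [ 0.367 -0.01  -0.003] rows 3.1 | psi 23.9 tcp [ 0.5866 -0.2015  0.0984] j6 0.7 F [-0.6 -0.4 -2.4] t 42.625
[256.27549545 298.62954135]
[256.27838951 160.38369072]
```

View pics/w14d.png

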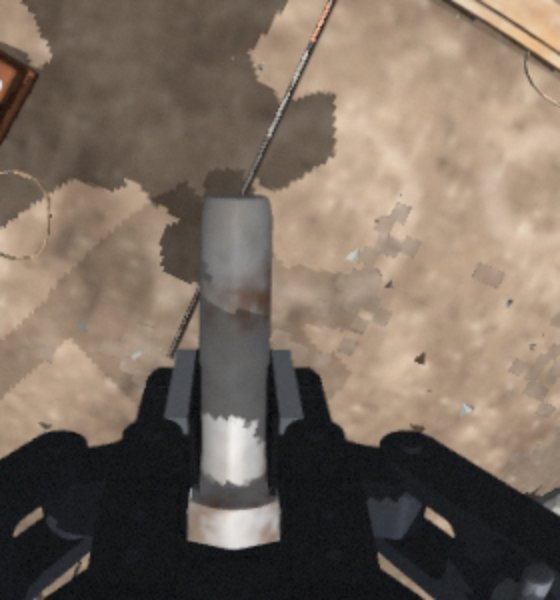

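jog_arm(moves=[[[0,0,-0.312,0,0,0,1],[0,0,-0.312,0,0,0,1],[0,0,-0.312,0,0,0,1],[0,0,-0.312,0,0,0,1],[0,0,-0.312,0,0,0,1],[0,0,-0.312,0,0,0,1],[0,0,0,0.09,0,0,1],[0,0,0,0.09,0,0,1],[0,0,0,0,0,0,1],[0,0,0,0,0,0,1]]])

```text
time: 43.88
tcp_pos: [0.603, -0.1136, 0.0995]
ee_rot: [0.766, 0.643, -0.001, -0.001]
ft_force: [0.8, 0.9, -1.5]
width: 0.0164
grip_force: 58.9
```

```bash
python3 scan.py w15 arbor_cradle; python3 to.py 0.6131 -0.0219 0.06 80.1
python3 - <<'E'
from fit import *
fitbox("w15",.138,.064,.022,[.6137,-.0185,1.398])
E
```

```text
t 43.875 [ 0.603  -0.1136  0.0995] [[0.172, 0.985, -0.002], [0.985, -0.172, 0.0], [-0.0, -0.002, -1.0]] 0.0164
arbor_cradle 0.79 [247.8  84.9] [ 0.6123 -0.0222]
rot [-0.002  0.    -0.004] shift [ 0.186 -0.012  0.08 ] rows 1.7 | psi 80.0 tcp [ 0.6033 -0.1146  0.1001] j6 -0.14 F [ 0.7  0.1 -1.5] t 43.975
w15 [ 0.6137 -0.017   1.4013] deg 80.3 err 382 of 14139
```

jog_arm(moves=[[[0,0,0,0.093,-0.006,0,1],[0,0,0,0.094,-0.006,0,1],[0,0,0,0,0,0.05,1],[0,0,0,0,0,0.03,1],[0,0,0,0,0,0,1],[0,0,0,0,0,0,1],[0,0,0,0,0,0,1]]])

```text
time: 44.85
tcp_pos: [0.6148, -0.0213, 0.0618]
ee_rot: [0.766, 0.643, 0.001, 0.001]
ft_force: [-0.2, -0.3, -1.0]
width: 0.0157
grip_force: 58.9
```

```bash
python3 to.py 0.613 -0.0213 0.0085 80.2
```

```text
rot [ 0.003 -0.    -0.007] shift [-0.001 -0.004  0.107] rows 0.9 | psi 80.0 tcp [ 0.6148 -0.0213  0.0618] j6 0.01 F [-0.2 -0.3 -1. ] t 44.85
```

jog_arm(moves=[[[0,0,-0.005,-0.001,-0.003,0.04,1],[0,0,0,0,0,0.04,1],[0,0,0,0,0,0.015,1],[0,0,0,0,0,0.01,1],[0,0,0,0,0,0,1],[0,0,0,0,0,0,1]]])

```text
time: 45.6
tcp_pos: [0.6129, -0.0209, 0.0084]
ee_rot: [0.765, 0.644, 0.0, 0.0]
ft_force: [-0.1, 0.7, -1.9]
width: 0.0161
grip_force: 59.0
```

```bash
python3 to.py 0.613 -0.0213 0.0085 80.2
```

```text
rot [ 0.002 -0.    -0.   ] shift [-0.001  0.    -0.   ] rows 0.0 | psi 80.2 tcp [ 0.6129 -0.0209  0.0084] j6 0.01 F [-0.1  0.7 -1.9] t 45.6
```

Still carrying its weight with no contact, and at the right height; release and back off.

jog_arm(moves=[[[0,0,0,0,0,0,0.65],[0,0,0,0,0,0,0.55],[0,0,0,0,0,0,0.4],[0,0,0,0,0,0,0.4],[0,0,0,0,0,-0.04,0.4],[0,0,0,0,0,-0.1,0.4],[0,0,0,0,0,-0.12,0.4],[0,0,0,-0.1,0,-0.06,0.4],[0,0,0,-0.06,0,0,0.4],[0,0,0,0,0,0,0.4]]])

```text
time: 46.85
tcp_pos: [0.5991, -0.1018, 0.1706]
ee_rot: [0.766, 0.643, 0.001, 0.001]
ft_force: [-0.6, -0.8, -0.1]
width: 0.0509
grip_force: 0.0
```

jog_arm(moves=[[[0,0,0,0,0,0,0.4],[0,0,0,0,0,0,0.4],[0,0,0,0,0,0,0.4],[0,0,0,0,0,0,0.4]]])

```text
time: 47.35
tcp_pos: [0.5988, -0.0991, 0.168]
ee_rot: [0.765, 0.644, -0.0, -0.0]
ft_force: [-0.4, 0.5, -0.2]
width: 0.0517
grip_force: 0.0
```

```bash
python3 scan.py w16 arbor_cradle,nut_0,parts_dish,spanner
python3 - <<'E'
from fit import *
im=optics.grab_frame("wrist")
for n,z in(("arbor_head",.022),("arbor_tip",.015)):
    for d in place_of("wrist",n)[:2]:
        q=onz("wrist",d["pixel"],z)[:2]-np.array([.6136,-.018]);a=np.radians(80.2)
        print(n,d["confidence"],"cradle frame",np.round([q@[np.cos(a),np.sin(a)],q@[-np.sin(a),np.cos(a)]],4))
cv2.imwrite("pics/w16d.png",cv2.resize(im[0:300,80:440],None,fx=2,fy=2))
E
```

```text
t 47.35 [ 0.5988 -0.0991  0.168 ] [[0.17, 0.986, -0.0], [0.986, -0.17, 0.0], [0.0, -0.0, -1.0]] 0.0517
arbor_cradle 0.7 [256.9 103.2] [ 0.6127 -0.0242]
nut_0 0.53 [99.3 35. ] [0.4533 0.0939]
parts_dish 0.83 [98.7 21.9] [0.4547 0.1103]
spanner 0.93 [ 80.7 266.8] [ 0.3336 -0.1854]
arbor_head 0.78 cradle frame [-0.0268 -0.0008]
arbor_tip 0.78 cradle frame [ 0.046 -0.003]
arbor_tip 0.29 cradle frame [0.0736 0.166 ]
```

View pics/w16d.png

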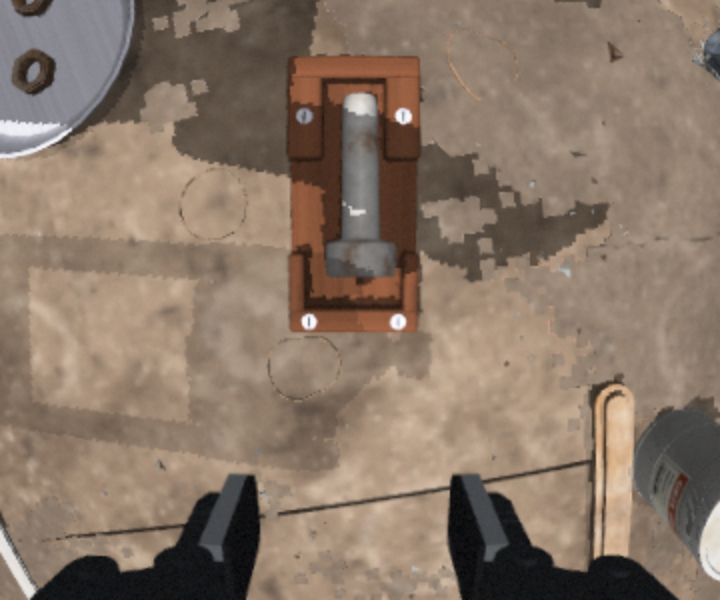

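The arbor sits in the cradle with its head in the wide nest and its tip in the narrow one. Both nuts are in the dish, both bars are in their channels, and the spanner hasn't moved.

```bash
python3 -c "
from cell import ticket;print(ticket.hand_in())"
```

```text
the job is handed in; nothing more can be done
None
```

I handed the job in at about 47 s with both bars in the rack, the arbor in its cradle, both nuts in the dish and the spanner untouched; camera checks put everything within limits, but the hand-in gave no verdict.

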